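Fit the round-hole aperture plate in the plate gate and lock it with the sprung keeper

ROBOT

A 6-joint arm with a two-finger parallel gripper is mounted at the origin on a cart in front of the work surface, level with it; the furniture and walls round the work are solid. World frame = base frame: x ahead of the robot, y to its left, z up, the work surface at z = 0. Lengths are in mm, angles in rad, forces in N, time in s.
With the tool pointing down it reaches from about 275 to 1000 mm from the base axis. Payload 8.4 kg.
Tool frame: the origin (TCP) lies midway between the tips of the shut fingers; the grasp point (between the pads) lies 19 mm behind it; z points along the fingers, y is the line along which they close (so a half turn about z gives the same grasp; the last joint's range is limited). The gripper opens to 85 mm and grips with 20 to 120 N. Pads are 22 mm wide; open, the fingers measure 114 mm over their backs; the gripper's body (76 mm by 85 mm) begins 54 mm behind the grasp point. The pads swing forward as they close: fully open they stand 13 mm farther back than shut.
Start: joints at [1.262, 0.353, 1.633, -0, 1.155, -0.002], TCP at [188.755, 595.818, 231.281] pointing down, gripper open.
Joint ranges: [-2.63, 2.63], [-0.92, 2.1], [0.06, 2.66], [-1.3, 4.44], [0, 2.69], [-3.02, 3.02]. Speed limits (rad/s): [2.22, 2.22, 2.79, 3.14, 3.14, 3.14].

INTERFACE

Orientations are given as [roll, pitch, yaw] about the fixed x, y, z axes, in that order (R = Rz(yaw) Ry(pitch) Rx(roll)).
In Python, from rig import r, cams gives the robot as it stands. The module is installed in compiled form; this text tells all that it offers.
- The arm moves only by the tool send_rows, never from a script. Its argument "targets" is one flat list of numbers, 7 for each row, row after row: the shift along the tool's x, y, z in m, then the turn, a rotation vector about the tool's x, y, z in rad, then the opening, from -1 (shut) to 1 (fully open). In form: [tx, ty, tz, wx, wy, wz, fingers, tx, ty, tz, wx, wy, wz, fingers, ...]. A call has 1 to 12 rows; each row is the pose to reach, as a shift and turn from the pose commanded when the call began, along the tool's axes at that moment; what a row does not reach only later rows make up. A row lasts 1/12 s, in which the tool goes at most 41.7 mm and 7.16 degrees, less where a joint would pass 70% of its speed; a pose out of reach is approached as far as the arm can. A call with a gripper value outside its range is refused whole. The fingers move at their own pace and stop on an object; "grip_force" is the grip in N (left out, the last holds). Time passes only in rows, so rows that repeat a pose let the fingers close. It gives the time, the measured TCP pose, the force, the opening and the grip force at its end, in the units of the state.
- r.sense(): the state, without advancing time (a new reading comes with each control period).
- cams.grab_frame(name): name is "scene" or "side" or "wrist"; returns a dict with "color" (384x512x3 uint8, blue, green, red), "fx", "fy", "cx", "cy" (pixels), "xyz" and "attitude" of the camera in the world. Camera axes: x right, y down, z forward; pixel columns grow to the right and rows downward; lengths in mm; the calibration is good to about 2 mm. A picture is of the moment at which its call begins. There is no depth.
- r.sign_off(): hands the job in; it is judged then, once.
The state is a dict: "clock": time; "qpos": joint angles; "qvel": joint speeds; "joint_efforts": joint torques, N m; "eef_pos": TCP position; "tcp_rot": TCP orientation; "contact_force": force on the tool from outside, world axes, zero at the start; "wrist_torque": the same for the moment, N m; "opening": opening from 0.0 (shut) to 1.0 (fully open); "grasp_force": force on a finger pad.
Only numpy, scipy, OpenCV 4.12 (cv2) and the standard library are available. Lean on these libraries where they do the work, as an engineer would, in place of code of your own. Each camera call takes 0.05 s, during which the arm holds its last target. There are 200 camera calls.

TASK

Take the metal plate with the round hole out of the two-slot storage stand and slide it down the channels of the black plate gate until it is fully home on the slot's floor. Then lift the gate's sprung keeper by its black knob, turn its finger over the plate's top edge and let it down so that it rests on the plate. Leave the plate with the narrow slit standing in the stand, and the other things on the bench where they are.

Things in the scene. Friction and masses are not known exactly. Their poses are not given: they have to be found in the camera images.
- plate_round: Bare aluminium plate with a round 28 mm hole, upright in one slot of the stand: 8 mm thick (its own x), 80 mm wide (y), 70 mm high (z), 0.11 kg. Origin: centre of its lower edge. The hole's centre is 30 mm above the lower edge; the upper 26 mm is solid, to be gripped across the thickness. Either way round will do.
- plate_slit: Plate of the same size and metal with a narrow upright slit 8 mm wide and 30 mm high instead of the round hole, standing in the other slot of the stand. It stays there. Origin: centre of its lower edge; axes as for the other plate.
- stand: Grey storage stand, fixed: 60 (x) x 204 (y) x 20 mm, two slots in line along y, centred at y = -51 and +51 mm, each 84 x 11 mm, floor 6 mm above the bench. A plate in it has its top 76 mm above the bench. Which plate is in which slot changes. Origin: centre of the underside.
- gate: Black plate gate, fixed. Base 64 (x) x 156 (y) x 12 mm; two 76 mm high uprights with facing channels that hold a plate by its side edges. Slot centred on x = y = 0: 10.4 mm in x, 83.6 mm in y, top 8 mm flared 4 mm each side. Open between the uprights (y -30 to +30 mm), so a gripper can follow the plate down. The broader +y upright carries the keeper. Origin: slot centre, at bench level.
- slot_floor (a point): Centre of the slot's floor in the gate, 12 mm above the bench, axes as the gate. The origin of a fully home plate lies here; its top edge is then 82 mm above the bench.
- keeper_grip (a point): Grip point of the keeper's knob, on its turning axis, 68 mm from the slot centre along the gate's +y; 108 mm above the bench when down. Black upright bar 28 mm long (this frame's y), 10 mm thick (x), from 16 mm below to 10 mm above this point. The steel finger below it points along this frame's -y: 42 mm long from the axis, 14 mm wide, 8 mm thick, underside 30 mm below this point.
- keeper (a joint): Keeper's turn about the vertical axis (rad), positive anticlockwise from above: 0 = finger points along the gate's -y, over the slot and the plate's top corner; about 1.57 = turned aside, finger along the gate's +x. Stops at -0.12 and 1.75; light friction holds it where it is left.
- keeper_lift (a joint): Height of the sprung keeper above its lowest position (m), 0 to 0.012; a 2 to 4 N spring pulls it down. At 0 the finger's underside is 78 mm above the bench, 4 mm lower than the top of a fully home plate, so lift it by more than 4 mm to pass over the plate. Resting on the plate it reads about 0.004.
- fork_clamp: Bystander: small steel fork-shaped clamp, 38x68x16 mm, lying behind the work. Origin: centre of underside.
- mug: Bystander: light blue and white mug, 92 mm high, at the right. Origin: centre of underside.
Things that resemble listed ones, but are neither listed nor needed, are in the scene too. What is shaped like the plate_slit but yellow is not meant.

How it is judged:
By the outcome, as a careful person would: the job done as asked, in the order asked, and still so for the second after the job is handed in, with the robot touching nothing.
It also fails if it takes over 64 s, if anything falls off the work surface, if the arm or the gripper's body presses on something with over 40 N, if the wrist force passes 120 N, or if a joint passes its speed limit or range.

## Working session

There is one attempt and no reset: what is moved stays moved. The work goes in short steps, Python scripts to look and compute and a tool call to move; the robot and the scene stay as the last step left them, time stands still between calls to the robot, and variables do not carry over. Pictures are saved under pics/ and viewed, at most 10 in all, crops included, and the job is handed in when it is done.

Besides the shell and the picture viewer there is one more tool, called after "Emit:" as name(argument=value, ...), one argument or row to a line, values as JSON. send_rows: Moves the arm, as the interface text tells. Its arguments: {"type":"object","properties":{"targets":{"type":"array"},"grip_force":{"type":"number"}},"required":["targets"]}

```bash
mkdir -p pics; python3 - <<'E'
from rig import r,cams
import cv2,numpy as np
print(r.sense())
ims=[]
for n in ["scene","side"]:
    f=cams.grab_frame(n); cv2.imwrite(f"pics/{n}0.png",f["color"]); print(n,{k:v for k,v in f.items() if k!="color"})
    np.save(f"{n}0.npy",f,allow_pickle=True)
    ims.append(f["color"])
f=cams.grab_frame("wrist"); cv2.imwrite("pics/wrist0.png",f["color"]); print({k:v for k,v in f.items() if k!="color"})
E
```

```text
{'clock': 0.0, 'qpos': array([ 1.26160034e+00,  3.53644413e-01,  1.63418190e+00, -4.77144006e-06,
        1.15522072e+00, -2.41063342e-03]), 'qvel': array([-0.00064583, -0.00161666, -0.00110508,  0.00093006, -0.00027203,
       -0.00036707]), 'joint_efforts': array([ 2.19814472e-03, -6.05229163e+01, -3.42087436e+01,  3.25415467e-04,
        8.73814017e-03,  5.06754941e-05]), 'eef_pos': array([188.59938377, 595.32856723, 230.54359161]), 'tcp_rot': array([-3.14013826e+00,  8.56514887e-07,  2.83480923e+00]), 'contact_force': array([ 0.17340923, -0.49881133, -0.00098909]), 'wrist_torque': array([ 0.03903243,  0.03628426, -0.01089107]), 'grasp_force': 0.0, 'opening': 1.002708435544305}
scene {'fx': 493.58715004268174, 'fy': 493.58715004268174, 'cx': 245.16505133297966, 'cy': 193.88397103649828, 'xyz': array([-167.00115368,  990.86395228,  609.86130481]), 'attitude': array([-1.97663693,  0.01850482, -2.53640161])}
side {'fx': 377.0713332007377, 'fy': 377.0713332007377, 'cx': 254.59895042288304, 'cy': 191.39858973011061, 'xyz': array([894.96633085, 728.35857536, 601.19563765]), 'attitude': array([-2.13072247,  0.00282359,  2.70944791])}
{'fx': 280.30111974335665, 'fy': 280.30111974335665, 'cx': 255.96750485372573, 'cy': 190.05652166051254, 'xyz': array([117.58297956, 618.79070052, 372.66699505]), 'attitude': array([2.84131578e+00, 1.04250599e-03, 1.26493884e+00])}
```

View pics/scene0.png

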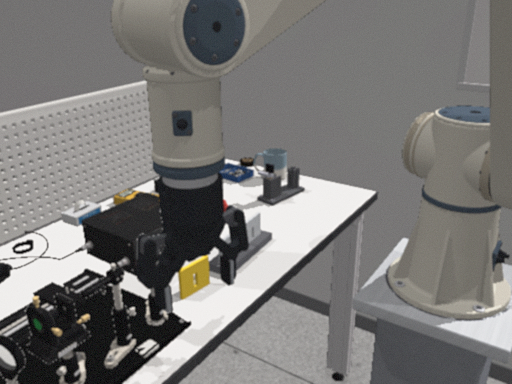

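View pics/side0.png

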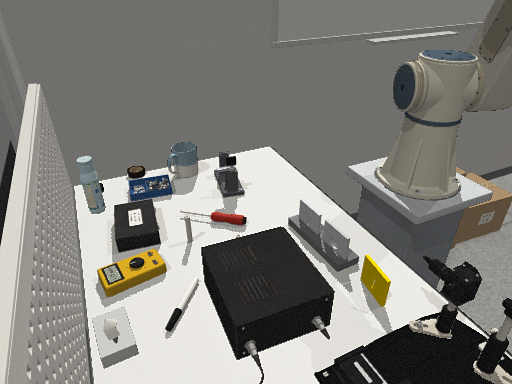

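```bash
cat > h.py <<'E'
import numpy as np,cv2
from scipy.spatial.transform import Rotation as R
def cam(f): return R.from_euler('xyz',f['attitude']).as_matrix(),np.array(f['xyz'])
def pix(f,p):
    M,c=cam(f); q=(np.atleast_2d(p)-c)@M
    return np.c_[f['fx']*q[:,0]/q[:,2]+f['cx'],f['fy']*q[:,1]/q[:,2]+f['cy']]
def ray(f,uv,z):
    M,c=cam(f); d=M@np.array([(uv[0]-f['cx'])/f['fx'],(uv[1]-f['cy'])/f['fy'],1]); return c+d*(z-c[2])/d[2]
def load(n): return np.load(n,allow_pickle=True).item()
E
python3 - <<'E'
from h import *
S=load('side0.npy');C=load('scene0.npy')
print(pix(S,[188,595,231]),pix(C,[188,595,231]))
for uv,z in [((289,224),20),((355,263),20),((229,190),0),((375,303),0)]: print('side',uv,ray(S,uv,z))
for uv,z in [((280,198),0)]: print('scene',uv,ray(C,uv,z))
def crop(f,x0,x1,y0,y1,w,h): return cv2.resize(f['color'][y0:y1,x0:x1],(w,h),interpolation=cv2.INTER_CUBIC)
a=crop(S,280,400,190,310,400,400)
b=crop(S,195,255,145,205,400,400)
cv2.imwrite('pics/c1.png',np.hstack([a,b]))
E
```

```text
[[657.71938521 253.65652626]] [[198.72750827 303.45692008]]
side (289, 224) [494.20325561  64.90771718  20.        ]
side (355, 263) [431.33143538 252.57100842  20.        ]
side (229, 190) [ 561.57028456 -183.19438368    0.        ]
side (375, 303) [451.84479377 349.07526472   0.        ]
scene (280, 198) [ 541.41525975 -200.77728093    0.        ]
```

View pics/c1.png

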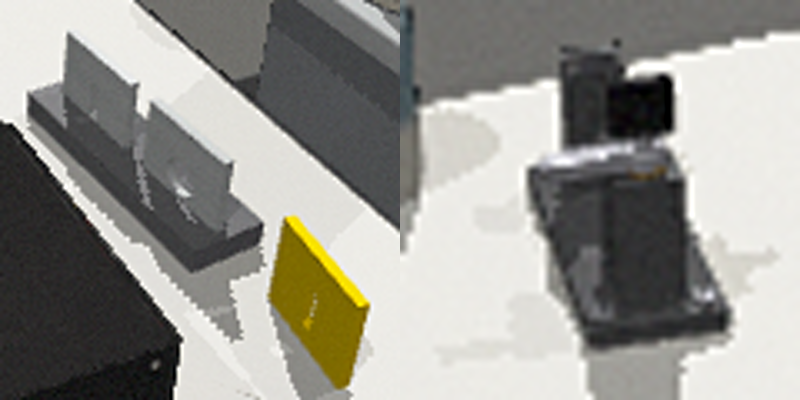

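The stand is seen at side (325,240) with two metal plates. The near one at (336,238) appears to have the round hole; the far one at (311,217) appears to have the slit. The yellow slit plate at (375,280) is a decoy. The gate is at (229,180). Next I move over the stand and confirm the choice with the wrist camera.

Emit:
send_rows(
  targets=[0, 0, -0.03, 0, 0, 0, 1, -0.02, -0.015, -0.06, 0, 0, 0.1, 1, -0.05, -0.04, -0.06, 0, 0, 0.2, 1, -0.08, -0.065, -0.06, 0, 0, 0.31, 1, -0.11, -0.09, -0.06, 0, 0, 0.42, 1, -0.14, -0.115, -0.06, 0, 0, 0.53, 1, -0.17, -0.14, -0.06, 0, 0, 0.64, 1, -0.2, -0.165, -0.06, 0, 0, 0.75, 1, -0.23, -0.19, -0.06, 0, 0, 0.86, 1, -0.26, -0.215, -0.06, 0, 0, 0.97, 1, -0.29, -0.24, -0.06, 0, 0, 1.08, 1, -0.32, -0.26, -0.06, 0, 0, 1.16, 1],
)

```text
clock: 1.15
eef_pos: [415.5, 249.1, 291.3]
tcp_rot: [-3.141, 0.0, 1.669]
contact_force: [0.6, 0.2, -0.4]
opening: 1.0
grasp_force: 0.0
```

Emit:
send_rows(
  targets=[-0.03, -0.02, 0, 0, 0, 0.05, 1, -0.05, -0.02, 0, 0, 0, 0.1, 1, -0.05, -0.02, 0, 0, 0, 0.1, 1, -0.05, -0.02, 0, 0, 0, 0.1, 1],
)

```text
clock: 1.48
eef_pos: [400.7, 198.8, 291.4]
tcp_rot: [3.141, -0.0, 1.573]
contact_force: [-0.8, 0.1, 0.4]
opening: 1.002
grasp_force: 0.0
```

```bash
python3 - <<'E'
from rig import r,cams
from h import *
s=r.sense();print(s['clock'],s['eef_pos'],s['tcp_rot'],s['qpos'])
f=cams.grab_frame("wrist"); np.save('w1.npy',f,allow_pickle=True); cv2.imwrite("pics/w1.png",cv2.resize(f["color"],(768,576)))
print({k:v for k,v in f.items() if k!="color"})
for n in ['scene','side']: np.save(n+'1.npy',cams.grab_frame(n),allow_pickle=True)
E
```

```text
1.4833 [400.66893109 198.7510055  291.37025914] [ 3.14132607e+00 -2.72872325e-04  1.57311644e+00] [4.57029062e-01 8.22984369e-03 1.92060237e+00 1.36751908e-04
 1.21240110e+00 4.54661036e-01]
{'fx': 280.30111974335665, 'fy': 280.30111974335665, 'cx': 255.96750485372573, 'cy': 190.05652166051254, 'xyz': array([401.49889256, 274.75658392, 433.41960335]), 'attitude': array([2.84142642e+00, 2.18583588e-04, 3.28518492e-03])}
```

View pics/w1.png

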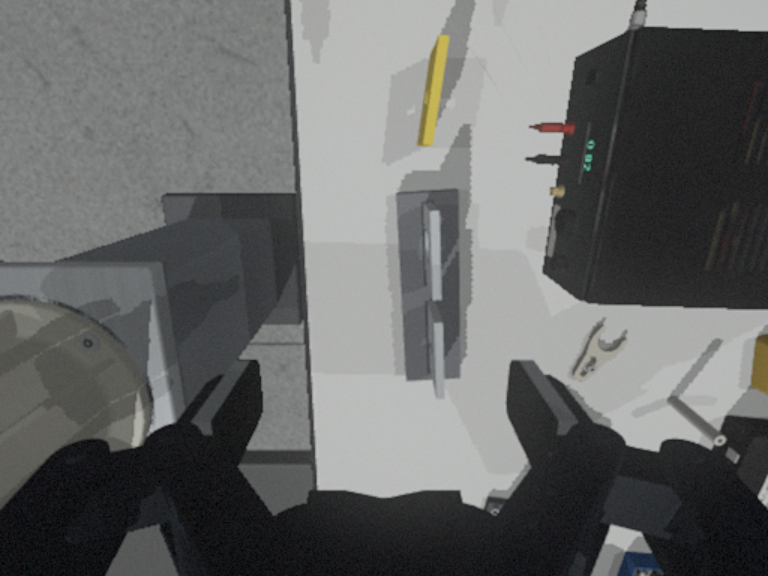

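```bash
python3 - <<'E'
from h import *
W=load('w1.npy');S=load('side1.npy')
a=cv2.resize(W['color'][120:270,260:320],None,fx=4,fy=4,interpolation=cv2.INTER_CUBIC)
b=cv2.resize(S['color'][190:270,285:365],(560,560),interpolation=cv2.INTER_CUBIC)
o=np.zeros((600,800,3),np.uint8);o[:,:240]=a;o[:560,240:]=b
cv2.imwrite('pics/c2.png',o)
E
```

```text
(no output)
```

View pics/c2.png

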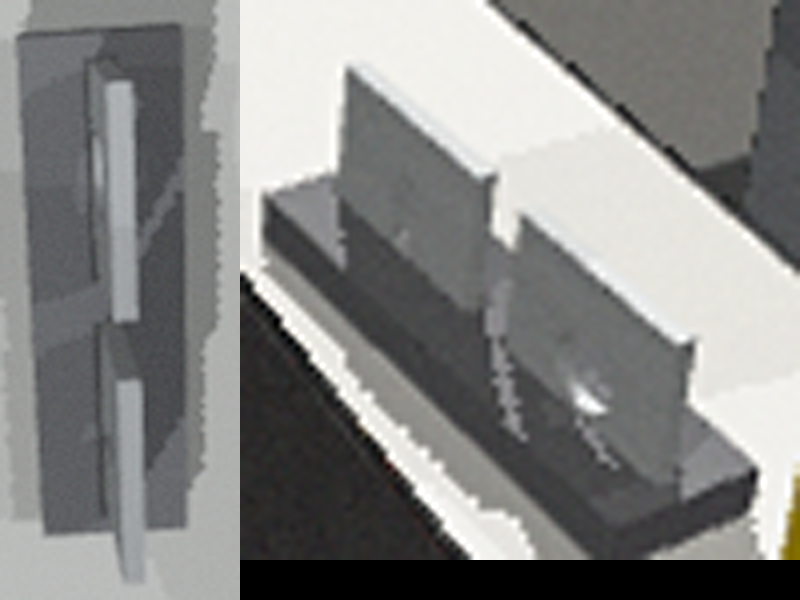

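```bash
python3 - <<'E'
from h import *
W=load('w1.npy')
g=lambda c,z:ray(W,(260+c[0]/4-.4,120+c[1]/4-.4),z)[:2]
P=np.array([g(c,76) for c in [(107,82),(134,82),(137,320),(113,321)]]);Q=np.array([g(c,76) for c in [(117,378),(142,378),(145,580),(124,582)]])
T=np.array([g(c,20) for c in [(18,35),(182,24),(187,528),(45,535)]])
for A in (P,Q,T):
    d=A[0]+A[1]-A[2]-A[3]; print(A.round(1).tolist(),A.mean(0).round(1),'yaw',np.arctan2(-d[0],d[1]),np.hypot(*d)/2)
E
```

```text
[[440.0, 230.4], [448.5, 230.4], [452.9, 150.8], [444.9, 150.4]] [446.6 190.5] yaw 0.05785063240009138 79.92625066729225
[[447.0, 129.8], [455.6, 129.8], [460.2, 50.8], [452.6, 50.0]] [453.8  90.1] yaw 0.0640816739536626 79.54834348230654
[[413.3, 240.2], [472.3, 244.3], [485.6, 40.4], [426.9, 36.9]] [449.5 140.4] yaw 0.06602950772957794 204.0576584118777
```

Emit:
send_rows(
  targets=[-0.015, 0.007, 0, 0, 0, 0, 1, -0.045, 0.02, 0, 0, 0, 0, 1, -0.08, 0.036, 0, 0, 0, 0, 1, -0.115, 0.052, 0, 0, 0, 0, 1, -0.15, 0.068, 0, 0, 0, 0, 1, -0.185, 0.084, 0, 0, 0, 0, 1, -0.22, 0.1, 0, 0, 0, 0, 1, -0.255, 0.116, 0, 0, 0, 0, 1, -0.29, 0.132, 0, 0, 0, 0, 1, -0.315, 0.143, 0, 0, 0, 0, 1, -0.33, 0.15, 0, 0, 0, 0, 1, -0.33, 0.15, 0, 0, 0, 0, 1],
)

```text
clock: 2.63
eef_pos: [553.4, -131.6, 290.7]
tcp_rot: [-3.142, 0.0, 1.574]
contact_force: [0.1, -0.4, 0.6]
opening: 0.997
grasp_force: 0.0
```

```bash
python3 - <<'E'
from rig import r,cams
from h import *
s=r.sense();print(s['clock'],s['eef_pos'],s['tcp_rot'],s['qpos'])
f=cams.grab_frame("wrist"); np.save('w2.npy',f,allow_pickle=True)
im=f['color']; 
print(f['xyz'],f['attitude'])
p=pix(f,[555,-190,40])[0];print(p)
x,y=int(p[0]),int(p[1]); x0=max(0,x-60);y0=max(0,y-70)
c=cv2.resize(im[y0:y0+120,x0:x0+120],(600,600),interpolation=cv2.INTER_CUBIC); print(x0,y0)
cv2.imwrite("pics/w2.png",c)
E
```

```text
2.6333 [ 553.44299717 -131.58714045  290.74627273] [-3.14157223e+00  4.92732437e-04  1.57398550e+00] [-2.35772309e-01  2.13350275e-01  1.68801516e+00 -5.11262143e-04
  1.24013047e+00 -2.38795513e-01]
[554.25006741 -55.49035728 432.73023146] [2.84063910e+00 4.88592953e-04 4.11866900e-03]
[256.22947306 198.19530156]
196 128
```

View pics/w2.png

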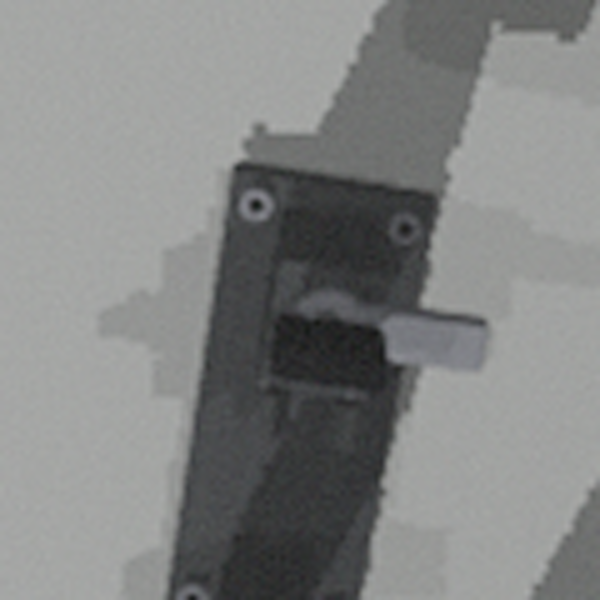

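```bash
python3 - <<'E'
from h import *
f=load('w2.npy')
c=cv2.resize(f['color'][155:305,205:305],None,fx=4,fy=4,interpolation=cv2.INTER_CUBIC)
c=np.clip(255*(c/255.)**.55,0,255).astype(np.uint8)
cv2.imwrite("pics/w2b.png",c)
E
```

```text
(no output)
```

View pics/w2b.png

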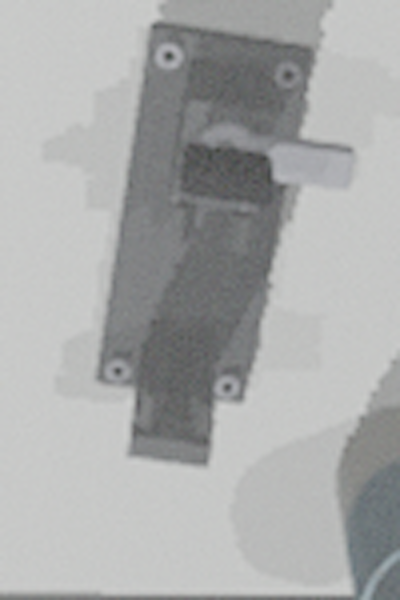

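```bash
python3 - <<'E'
from h import *
f=load('w2.npy')
g=lambda c,z:ray(f,(205+c[0]/4-.4,155+c[1]/4-.4),z)[:2]
A=np.array([g(c,12) for c in [(152,24),(313,46),(243,401),(97,381)]])
d=A[0]+A[1]-A[2]-A[3];yaw=np.arctan2(-d[0],d[1])
print(A.round(1),A.mean(0),yaw,np.hypot(*d)/2,np.linalg.norm(A[0]-A[1]),np.linalg.norm(A[2]-A[3]))
ey=np.array([-np.sin(yaw),np.cos(yaw)]);ex=np.array([ey[1],-ey[0]])
loc=lambda c,z:(np.round([(g(c,z)-A.mean(0))@ex,(g(c,z)-A.mean(0))@ey],1))
for n,c,z in [('knobL',(183,167),118),('knobR',(272,178),118),('knob far',(185,146),118),('knob nearL',(180,193),118),('knob nearR',(271,204),118),('finger tip far',(354,147),86),('finger tip near',(350,188),86),('finger base near',(273,181),86),('-y up far edge',(140,322),76),('upr-y bl',(130,437),76),('upr-y br',(209,444),76),('bottom',(128,456),76),('+y up nearL',(172,200),76),('+y up nearR',(263,213),76),('+yup farL',(190,65),76),('+yup farR',(285,75),76)]: print(n,loc(c,z))
# overlay of model for check
E
```

```text
[[ 534.  -139.2]
 [ 595.6 -147.5]
 [ 570.9 -300.9]
 [ 509.4 -291.6]] [ 552.48431171 -219.81005335] -0.15986875444299173 154.8749043625329 62.090294342972136 62.25364705523192
knobL [-13.9  57.3]
knobR [12.7 58.2]
knob far [-14.4  63.9]
knob nearL [-13.5  49.1]
knob nearR [13.9 50.1]
finger tip far [40.8 62.4]
finger tip near [42.3 48.4]
finger base near [17.  46.7]
-y up far edge [-18.4 -15.8]
upr-y bl [-15.2 -61.9]
upr-y br [ 13.5 -60. ]
bottom [-14.8 -69.8]
+y up nearL [-14.3  31. ]
+y up nearR [16.9 31.4]
+yup farL [-15.8  78.3]
+yup farR [15.4 80.1]
```

Emit:
send_rows(
  targets=[-0.02, 0, 0.015, 0, 0, 0.03, 1, -0.045, -0.002, 0.035, 0, 0, 0.07, 1, -0.075, -0.003, 0.06, 0, 0, 0.12, 1, -0.1, -0.004, 0.083, 0, 0, 0.155, 1, -0.108, -0.004, 0.091, 0, 0, 0.163, 1, -0.108, -0.004, 0.091, 0, 0, 0.163, 1, -0.108, -0.004, 0.091, 0, 0, 0.163, 1],
)

```text
clock: 3.27
eef_pos: [548.4, -236.4, 200.5]
tcp_rot: [-3.141, -0.001, 1.413]
contact_force: [-0.7, 1.1, 0.7]
opening: 0.998
grasp_force: 0.0
```

```bash
python3 - <<'E'
from rig import r,cams
from h import *
s=r.sense();print(s['clock'],s['eef_pos'],s['tcp_rot'])
f=cams.grab_frame("wrist"); np.save('w3.npy',f,allow_pickle=True)
print(f['xyz'],f['attitude'])
c=f['color'][60:260,170:350]
c=cv2.resize(c,None,fx=3,fy=3,interpolation=cv2.INTER_CUBIC)
c=np.clip(255*(c/255.)**.55,0,255).astype(np.uint8)
cv2.imwrite("pics/w3.png",c)
E
```

```text
3.2667 [ 548.41374328 -236.37096521  200.46872831] [-3.14079335e+00 -9.05542061e-04  1.41291474e+00]
[ 561.45856876 -161.42784841  342.56561469] [ 2.84198030e+00  1.30832984e-03 -1.56952164e-01]
```

View pics/w3.png

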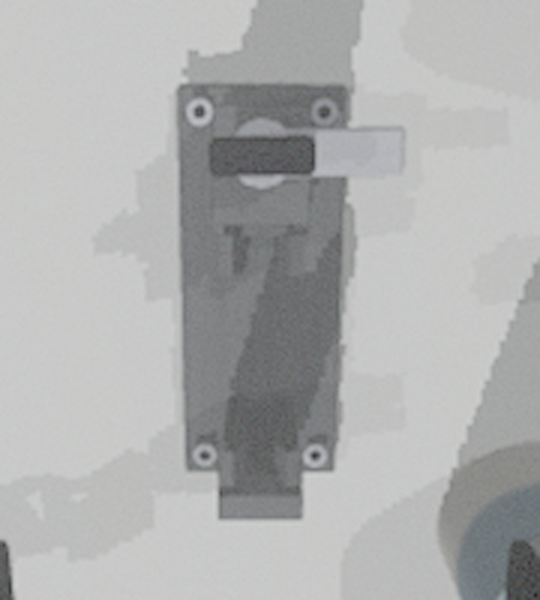

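```bash
python3 - <<'E'
from h import *
f=load('w3.npy')
g=lambda c,z:ray(f,(170+(c[0]+.5)/3-.5,60+(c[1]+.5)/3-.5),z)[:2]
A=np.array([g(c,12) for c in [(178,86),(347,86),(333,470),(187,470)]])
d=A[0]+A[1]-A[2]-A[3];yaw=np.arctan2(-d[0],d[1])
print(A.mean(0),yaw,np.hypot(*d)/2,np.linalg.norm(A[0]-A[1]),np.linalg.norm(A[2]-A[3]))
ey=np.array([-np.sin(yaw),np.cos(yaw)]);ex=np.array([ey[1],-ey[0]])
loc=lambda c,z:(np.round([(g(c,z)-A.mean(0))@ex,(g(c,z)-A.mean(0))@ey],1))
for n,c,z in [('knob ul',(210,138),118),('knob lr',(315,176),118),('ft ur',(404,127),86),('ft lr',(404,176),86),('fing u',(318,128),86),('bushU',(262,119),86),('bushL',(262,189),86),('-yup bl',(219,518),76),('-yup br',(302,518),76),('-yup inner',(260,492),76),('-yup tl',(224,395),76),('+yL',(213,215),76),('+yR',(310,215),76),('+ynear',(260,226),76),('+yfar',(225,106),76),('+y slot L',(228,230),76),('+y slotR',(307,230),76)]: print(n,loc(c,z))
k=(g((210,138),118)+g((315,176),118))/2
print('knob centre',k,'slot by knob',k-68*ey)
E
```

```text
[ 552.45599366 -221.26827707] -0.16260658892080326 153.12585310952196 62.523003646392866 61.86109992910026
knob ul [-13.6  58.8]
knob lr [13.5 49.6]
ft ur [41.1 62. ]
ft lr [41.9 48.1]
fing u [16.1 61.6]
bushU [-0.3 64. ]
bushL [-0.1 44.2]
-yup bl [-14.3 -68.1]
-yup br [ 14.6 -67.9]
-yup inner [ -0.1 -58.2]
-yup tl [-12.3 -23.2]
+yL [-15.3  35.5]
+yR [14.9 35.7]
+ynear [-0.6 32.2]
+yfar [-11.4  67.7]
+y slot L [-10.7  30.9]
+y slotR [14.1 31.1]
knob centre [ 561.17916273 -167.78606371] slot by knob [ 550.17057757 -234.88905211]
```

The wrist view shows the gate clearly: knob at crop (262,157), finger tip at (404,151), base between (178,86) and (333,470). That puts the slot centre at about (550,-235) with yaw -0.161. Next I go back to the round-hole plate at (446.6,190.5), yaw 0.062.

Emit:
send_rows(
  targets=[0.015, -0.006, 0, 0, 0, 0, 0, 0.045, -0.019, 0, 0, 0, -0.02, 0, 0.082, -0.034, 0, 0, 0, -0.04, 0, 0.12, -0.05, 0, 0, 0, -0.06, 0, 0.158, -0.065, 0, 0, 0, -0.08, 0, 0.196, -0.081, 0, 0, 0, -0.1, 0, 0.234, -0.097, 0, 0, 0, -0.12, 0, 0.272, -0.112, 0, 0, 0, -0.14, 0, 0.31, -0.128, 0, 0, 0, -0.16, 0, 0.348, -0.144, 0, 0, 0, -0.19, 0, 0.38, -0.157, 0.01, 0, 0, -0.21, 0, 0.4, -0.165, 0.02, 0, 0, -0.22, 0],
)

```text
clock: 4.32
eef_pos: [447.3, 187.9, 182.1]
tcp_rot: [3.138, -0.002, 1.636]
contact_force: [-0.0, 0.2, -0.0]
opening: 0.497
grasp_force: 0.0
```

Emit:
send_rows(
  targets=[0.005, -0.002, 0.015, 0, 0, 0, 0, 0.005, -0.002, 0.04, 0, 0, 0, 0, 0.005, -0.002, 0.04, 0, 0, 0, 0, 0.005, -0.002, 0.04, 0, 0, 0, 0],
)

```text
clock: 4.65
eef_pos: [445.0, 188.9, 140.7]
tcp_rot: [-3.14, 0.0, 1.634]
contact_force: [0.2, -0.5, 1.7]
opening: 0.504
grasp_force: 0.0
```

```bash
python3 - <<'E'
from rig import r,cams
from h import *
s=r.sense();print(s['clock'],s['eef_pos'],s['tcp_rot'],s['opening'])
f=cams.grab_frame("wrist"); np.save('w4.npy',f,allow_pickle=True); print(f['xyz'],f['attitude'])
y=s['tcp_rot'][2]; d=np.array([446.6,190.5])-s['eef_pos'][:2]
print('tool dx,dy',d@[np.cos(y),np.sin(y)],d@[np.sin(y),-np.cos(y)],'rotz',y-1.633, pix(f,[[446.6,190.5,76],[440,230,76],[449,151,76]]))
cv2.imwrite("pics/w4.png",f['color'])
E
```

```text
4.65 [445.02564688 188.93809787 140.67810739] [-3.14030435e+00  2.15400433e-04  1.63369022e+00] 0.5037728414871091
[441.49428589 264.86852516 282.69519774] [2.84094755e+00 1.74627079e-03 6.38566539e-02]
tool dx,dy 1.4598620631928827 1.6694097092540492 rotz 0.0006902172688623143 [[256.87489027 202.81320303]
 [251.43942189 152.18095691]
 [256.67673952 247.98809174]]
```

View pics/w4.png

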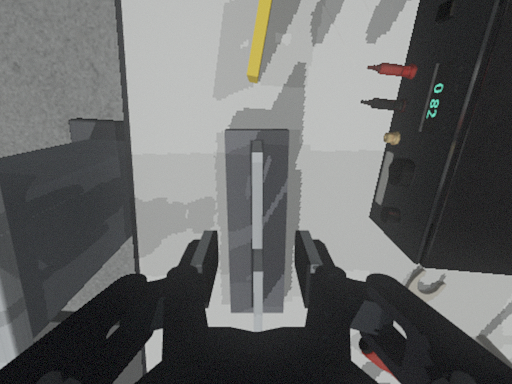

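Emit:
send_rows(
  targets=[0.0015, 0.0017, 0.015, 0, 0, 0, 0, 0.0015, 0.0017, 0.04, 0, 0, 0, 0, 0.0015, 0.0017, 0.065, 0, 0, 0, 0, 0.0015, 0.0017, 0.085, 0, 0, 0, 0, 0.0015, 0.0017, 0.095, 0, 0, 0, 0, 0.0015, 0.0017, 0.095, 0, 0, 0, 0, 0.0015, 0.0017, 0.095, 0, 0, 0, -0.5, 0.0015, 0.0017, 0.095, 0, 0, 0, -1, 0.0015, 0.0017, 0.095, 0, 0, 0, -1, 0.0015, 0.0017, 0.095, 0, 0, 0, -1, 0.0015, 0.0017, 0.095, 0, 0, 0, -1, 0.0015, 0.0017, 0.095, 0, 0, 0, -1],
  grip_force=50,
)

```text
clock: 5.7
eef_pos: [447.5, 189.9, 46.7]
tcp_rot: [-3.141, -0.0, 1.632]
contact_force: [-6.0, 1.4, 9.4]
opening: 0.082
grasp_force: 50.1
```

```bash
python3 - <<'E'
from rig import r
s=r.sense();print(s['clock'],s['eef_pos'],s['tcp_rot'],s['opening'],s['grasp_force'],s['contact_force'],s['wrist_torque'])
E
```

```text
5.7 [447.54838912 189.86401117  46.65574602] [-3.14102062e+00 -3.82738001e-04  1.63158123e+00] 0.08246342484112736 50.10676570236683 [-5.98391606  1.36515989  9.43326948] [0.23876833 1.17735729 0.09426426]
```

Emit:
send_rows(
  targets=[0, 0, -0.005, 0, 0, 0, -1, 0, 0, -0.015, 0, 0, 0, -1, 0, 0, -0.03, 0, 0, 0, -1, 0, 0, -0.055, 0, 0, 0, -1, 0, 0, -0.085, 0, 0, 0, -1, 0, 0, -0.115, 0, 0, 0, -1, 0, 0, -0.14, 0, 0, 0, -1, 0, 0, -0.153, 0, 0, 0, -1, 0, 0, -0.153, 0, 0, 0, -1, 0, 0, -0.153, 0, 0, 0, -1],
)

```text
clock: 6.53
eef_pos: [448.7, 189.8, 199.5]
tcp_rot: [3.139, -0.001, 1.632]
contact_force: [0.3, 0.9, -1.5]
opening: 0.083
grasp_force: 48.7
```

```bash
cat > go.py <<'E'
from rig import r,cams
from h import *
import sys
def go(x,y,z,yaw):
    s=r.sense();p=s['eef_pos'];w=s['tcp_rot'][2];M=R.from_euler('xyz',s['tcp_rot']).as_matrix()
    d=np.array([x,y,z])-p
    print('t',s['clock'],'p',p.round(1),s['tcp_rot'].round(4),'F',s['contact_force'].round(1),'T',s['wrist_torque'].round(2),'open',round(s['opening'],3),'g',round(s['grasp_force'],1))
    print('shift',(M.T@d).round(1),'rotvec',(R.from_matrix(M.T)*R.from_euler('xyz',[np.pi,0,yaw])).as_rotvec().round(4))
go(*map(float,sys.argv[1:5]))
E
python3 go.py 550.2 -235 200 1.41; python3 - <<'E'
from rig import cams
from h import *
f=cams.grab_frame('wrist');np.save('w5.npy',f,allow_pickle=True);cv2.imwrite('pics/w5.png',cv2.resize(f['color'][130:330,170:340],None,fx=3,fy=3))
E
```

```text
t 6.5333 p [448.7 189.8 199.5] [ 3.1387e+00 -9.0000e-04  1.6317e+00] F [ 0.3  0.9 -1.5] T [-0.01 -0.01  0.04] open 0.083 g 48.7
shift [-430.2   75.5   -0.6] rotvec [ 0.0028 -0.0012  0.2217]
```

View pics/w5.png

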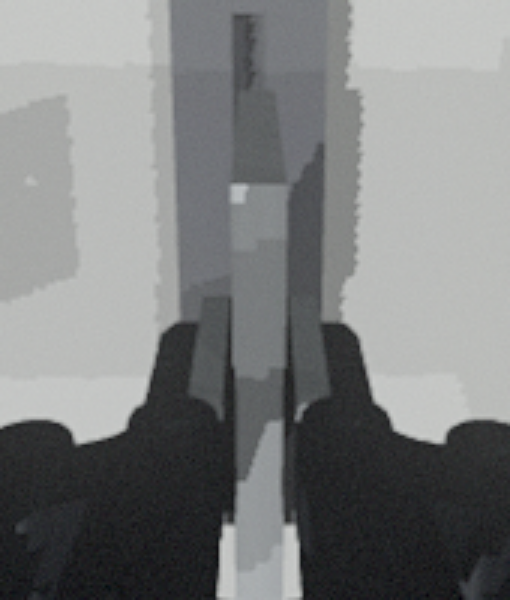

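```bash
python3 - <<'E'
from h import *
f=load('w5.npy'); e=ray(f,(170+259/3,130+184/3),228.8)
y=1.6317; d=e[:2]-[448.7,189.8]
print(e,'end in tool',d@[np.cos(y),np.sin(y)],d@[np.sin(y),-np.cos(y)])
E
```

```text
[447.33591122 230.2313423  228.8       ] end in tool 40.439407018080246 1.099335564324558
```

Emit:
send_rows(
  targets=[-0.015, 0.003, 0, 0, 0, 0.005, -1, -0.045, 0.008, 0, 0, 0, 0.02, -1, -0.08, 0.014, 0, 0, 0, 0.04, -1, -0.117, 0.02, 0, 0, 0, 0.06, -1, -0.155, 0.027, 0, 0, 0, 0.08, -1, -0.193, 0.034, 0, 0, 0, 0.1, -1, -0.231, 0.04, 0, 0, 0, 0.12, -1, -0.269, 0.047, 0, 0, 0, 0.14, -1, -0.307, 0.054, 0, 0, 0, 0.16, -1, -0.345, 0.06, 0, 0, 0, 0.18, -1, -0.38, 0.067, 0, 0, 0, 0.2, -1, -0.41, 0.072, 0, 0, 0, 0.215, -1],
)

```text
clock: 7.58
eef_pos: [544.4, -217.5, 196.5]
tcp_rot: [-3.139, -0.0, 1.415]
contact_force: [0.6, 0.9, -0.4]
opening: 0.081
grasp_force: 48.6
```

Emit:
send_rows(
  targets=[-0.013, 0.002, 0, 0, 0, 0.007, -1, -0.019, 0.003, 0, 0, 0, 0.007, -1, -0.019, 0.003, 0, 0, 0, 0.007, -1, -0.019, 0.003, 0, 0, 0, 0.007, -1],
)

```text
clock: 7.92
eef_pos: [544.1, -233.3, 197.4]
tcp_rot: [-3.14, -0.001, 1.41]
contact_force: [0.0, -0.3, -0.6]
opening: 0.085
grasp_force: 48.7
```

```bash
python3 go.py 550.2 -235 132 1.41
```

```text
t 7.9167 p [ 544.1 -233.3  197.4] [-3.1396e+00 -1.0000e-03  1.4099e+00] F [ 0.  -0.3 -0.6] T [ 0.04 -0.05 -0.  ] open 0.085 g 48.7
shift [-0.7  6.4 65.3] rotvec [-0.002  -0.001  -0.0001]
```

Emit:
send_rows(
  targets=[-0.001, 0.006, 0.015, 0, 0, 0, -1, -0.001, 0.006, 0.035, 0, 0, 0, -1, -0.001, 0.006, 0.055, 0, 0, 0, -1, -0.001, 0.006, 0.068, 0, 0, 0, -1, -0.001, 0.006, 0.073, 0, 0, 0, -1, -0.001, 0.006, 0.073, 0, 0, 0, -1, -0.001, 0.006, 0.073, 0, 0, 0, -1],
)

```text
clock: 8.5
eef_pos: [551.0, -235.5, 125.7]
tcp_rot: [3.141, -0.0, 1.411]
contact_force: [-0.1, -0.2, -0.6]
opening: 0.086
grasp_force: 48.7
```

```bash
python3 go.py 549.6 -235.3 121 1.41; python3 - <<'E'
from rig import cams
from h import *
f=cams.grab_frame('wrist');np.save('w6.npy',f,allow_pickle=True)
c=cv2.resize(f['color'][110:310,170:340],None,fx=3,fy=3,interpolation=cv2.INTER_CUBIC);c=np.clip(255*(c/255.)**.55,0,255).astype(np.uint8)
cv2.imwrite('pics/w6.png',c)
print(pix(f,[[550.2+1*x*np.cos(-.161)-y*np.sin(-.161),-235+x*np.sin(-.161)+y*np.cos(-.161),76] for x,y in [(-5.2,41.8),(5.2,41.8),(-9.2,45.8),(9.2,45.8)]]))
E
```

```text
t 8.5 p [ 551.  -235.5  125.7] [ 3.1415e+00 -1.0000e-04  1.4109e+00] F [-0.1 -0.2 -0.6] T [ 0.02 -0.03  0.02] open 0.086 g 48.7
shift [-0.  -1.4  4.7] rotvec [ 0.0001 -0.0001  0.0009]
[[246.00946234 154.83462823]
 [261.09389001 154.86699458]
 [240.12270485 149.02900198]
 [266.97501938 149.08672294]]
```

View pics/w6.png

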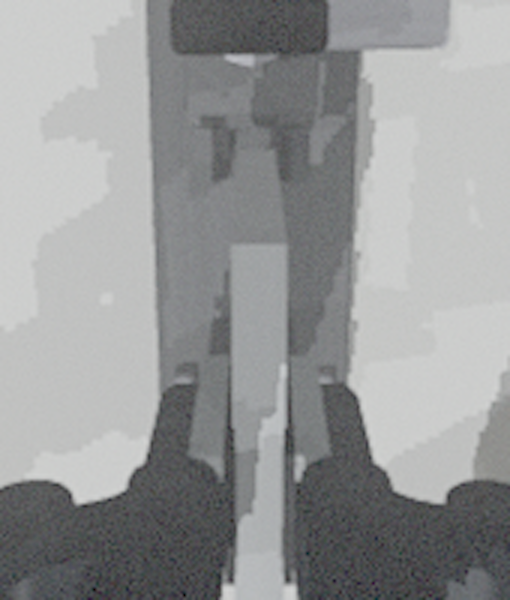

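Emit:
send_rows(
  targets=[0, -0.001, 0.003, 0, 0, 0, -1, 0, -0.001, 0.006, 0, 0, 0, -1, 0, -0.001, 0.009, 0, 0, 0, -1, 0, -0.001, 0.013, 0, 0, 0, -1, 0, -0.001, 0.017, 0, 0, 0, -1, 0, -0.001, 0.021, 0, 0, 0, -1, 0, -0.001, 0.021, 0, 0, 0, -1],
)

```text
clock: 9.13
eef_pos: [549.1, -236.0, 103.2]
tcp_rot: [-3.14, -0.0, 1.41]
contact_force: [-0.0, -0.1, -0.8]
opening: 0.083
grasp_force: 48.7
```

```bash
python3 go.py 549.9 -235.3 52.7 1.41
```

```text
t 9.1333 p [ 549.1 -236.   103.2] [-3.1401e+00 -4.0000e-04  1.4097e+00] F [-0.  -0.1 -0.8] T [-0.04  0.04  0.04] open 0.083 g 48.7
shift [ 0.8  0.7 50.5] rotvec [-0.0015 -0.0004 -0.0003]
```

Emit:
send_rows(
  targets=[0, 0, 0.003, 0, 0, 0, -1, 0, 0, 0.007, 0, 0, 0, -1, 0, 0, 0.011, 0, 0, 0, -1, 0, 0, 0.015, 0, 0, 0, -1, 0, 0, 0.019, 0, 0, 0, -1, 0, 0, 0.023, 0, 0, 0, -1, 0, 0, 0.023, 0, 0, 0, -1],
)

```text
clock: 9.72
eef_pos: [549.2, -236.0, 80.3]
tcp_rot: [-3.14, -0.0, 1.41]
contact_force: [-0.1, 0.2, -1.1]
opening: 0.085
grasp_force: 48.7
```

```bash
python3 go.py 549.9 -235.3 52.7 1.41
```

```text
t 9.7167 p [ 549.2 -236.    80.3] [-3.1403e+00 -3.0000e-04  1.4098e+00] F [-0.1  0.2 -1.1] T [-0.03 -0.06 -0.03] open 0.085 g 48.7
shift [ 0.8  0.6 27.6] rotvec [-0.0013 -0.0003 -0.0002]
```

Emit:
send_rows(
  targets=[0, 0, 0.003, 0, 0, 0, -1, 0, 0, 0.007, 0, 0, 0, -1, 0, 0, 0.011, 0, 0, 0, -1, 0, 0, 0.015, 0, 0, 0, -1, 0, 0, 0.018, 0, 0, 0, -1, 0, 0, 0.021, 0, 0, 0, -1, 0, 0, 0.023, 0, 0, 0, -1, 0, 0, 0.025, 0, 0, 0, -1, 0, 0, 0.025, 0, 0, 0, -1],
)

```text
clock: 10.47
eef_pos: [549.6, -236.1, 55.9]
tcp_rot: [-3.141, -0.0, 1.41]
contact_force: [0.4, 0.7, -1.1]
opening: 0.086
grasp_force: 48.7
```

```bash
python3 go.py 549.9 -235.3 52.7 1.41
```

```text
t 10.4667 p [ 549.6 -236.1   55.9] [-3.1411e+00 -1.0000e-04  1.4098e+00] F [ 0.4  0.7 -1.1] T [-0.01 -0.    0.  ] open 0.086 g 48.7
shift [0.9 0.2 3.2] rotvec [-0.0005 -0.0001 -0.0002]
```

Lower in 1 mm steps until it makes contact with the floor.

Emit:
send_rows(
  targets=[0, 0, 0.001, 0, 0, 0, -1, 0, 0, 0.002, 0, 0, 0, -1, 0, 0, 0.003, 0, 0, 0, -1, 0, 0, 0.003, 0, 0, 0, -1],
)

```text
clock: 10.8
eef_pos: [549.7, -236.2, 53.2]
tcp_rot: [-3.141, -0.0, 1.41]
contact_force: [-0.7, 0.5, -0.4]
opening: 0.081
grasp_force: 48.7
```

Emit:
send_rows(
  targets=[0, 0, 0.0005, 0, 0, 0, -1, 0, 0, 0.001, 0, 0, 0, -1, 0, 0, 0.001, 0, 0, 0, -1],
)

```text
clock: 11.05
eef_pos: [549.9, -236.3, 52.7]
tcp_rot: [3.141, 0.0, 1.41]
contact_force: [-1.9, -0.2, 4.5]
opening: 0.085
grasp_force: 49.3
```

Emit:
send_rows(
  targets=[0, 0, 0.0005, 0, 0, 0, -1, 0, 0, 0.0005, 0, 0, 0, -1],
)

```text
clock: 11.22
eef_pos: [550.0, -236.3, 52.7]
tcp_rot: [3.141, 0.0, 1.41]
contact_force: [-2.9, 1.1, 9.1]
opening: 0.084
grasp_force: 50.3
```

Emit:
send_rows(
  targets=[0, 0, 0, 0, 0, 0, -0.7, 0, 0, 0, 0, 0, 0, -0.5, 0, 0, 0, 0, 0, 0, -0.3, 0, 0, 0, 0, 0, 0, -0.3, 0, 0, 0, 0, 0, 0, -0.3],
)

```text
clock: 11.63
eef_pos: [549.7, -236.2, 51.7]
tcp_rot: [-3.142, -0.0, 1.41]
contact_force: [0.2, 0.6, 0.0]
opening: 0.349
grasp_force: 0.0
```

Emit:
send_rows(
  targets=[0, 0, -0.01, 0, 0, 0, -0.3, 0, 0, -0.03, 0, 0, 0, -0.3, 0, 0, -0.06, 0, 0, 0, -0.3, 0, 0, -0.095, 0, 0, 0, -0.3, 0, 0, -0.13, 0, 0, 0, -0.3, 0, 0, -0.147, 0, 0, 0, -0.3, 0, 0, -0.147, 0, 0, 0, -0.3, 0, 0, -0.147, 0, 0, 0, -0.3],
)

```text
clock: 12.3
eef_pos: [550.3, -236.5, 200.4]
tcp_rot: [3.139, 0.001, 1.41]
contact_force: [0.3, 1.1, -1.2]
opening: 0.349
grasp_force: 0.0
```

```bash
python3 go.py 561 -168 150 2.98; python3 - <<'E'
from rig import cams,r
from h import *
f=cams.grab_frame('wrist');np.save('w7.npy',f,allow_pickle=True)
print(r.sense()['qpos'].round(2))
# check plate top: bright strip; predicted corners when home (z=82)
a=-.161;S=np.array([550,-235])
for z in (82,):
  p=pix(f,[[S[0]+x*np.cos(a)-y*np.sin(a),S[1]+x*np.sin(a)+y*np.cos(a),z] for x,y in [(-4,40),(4,40)]]);print(p)
u,v=p.mean(0).astype(int)
g=cv2.cvtColor(f['color'],cv2.COLOR_BGR2GRAY)
print(g[v-8:v+14:1,u-14:u+15:2])
E
```

```text
t 12.3 p [ 550.3 -236.5  200.4] [3.1388e+00 7.0000e-04 1.4098e+00] F [ 0.3  1.1 -1.2] T [-0.01 -0.    0.02] open 0.349 g 0.0
shift [69.3 -0.6 50.4] rotvec [ 0.0016  0.0027 -1.5702]
[-0.41  0.34  1.72 -0.    1.07 -0.25]
[[249.75073612 142.49399586]
 [258.40701339 142.49956853]]
[[ 83  75  78  77  79  81  80  71  75  71  74  76  73  74  76]
 [ 75  61  57  55  67  72  65  61  52  59  62  53  59  65  62]
 [ 82  57  56  55  69  76  64  40  44  46  41  57  60  62  56]
 [ 77  52  57  54  63  72  64  48  50  53  51  57  52  53  53]
 [ 75  70  54  48  60  65  59  52  62  58  48  46  59  64  60]
 [ 74  79  71  57  51  46  72  68  70  71  46  52  70  72  69]
 [ 76  79  72  54  59  43  78  78  80  75  42  50  73  74  70]
 [ 79  78  72  55  56  60  80  80  82  79  43  55  66  72  67]
 [ 75  74  71  51  52  61  76  73  71  79  49  53  68  72  65]
 [ 74  74  77  59  60  69 129 129 126 129  59  52  70  76  71]
 [ 75  78  73  50  52  76 167 160 161 162  76  54  70  68  65]
 [ 72  77  72  55  49  78 160 157 158 159  78  53  69  70  67]
 [ 77  81  73  44  43  81 159 158 158 159  75  48  68  75  69]
 [ 74  77  73  56  45  80 157 157 159 159  74  53  69  72  68]
 [ 74  79  76  51  46  83 159 159 158 159  71  48  69  70  69]
 [ 78  77  74  56  45  81 159 156 159 158  71  52  71  75  67]
 [ 76  81  72  47  53  82 158 157 157 160  73  50  66  74  66]
 [ 76  78  76  59  65  78 159 158 162 158  79  52  70  69  68]
 [ 75  76  73  69  75  80 160 159 157 157  84  57  59  64  55]
 [ 74  66  74  70  76  71 162 158 156 159  85  57  59  51  53]
 [ 73  72  75  74  74  65 160 158 158 160  82  53  52  56  56]
 [ 75  73  73  72  70  71 162 156 159 158  83  57  56  57  57]]
```

Emit:
send_rows(
  targets=[0.005, 0, 0, 0, 0, -0.06, -0.3, 0.015, 0, 0, 0, 0, -0.17, -0.3, 0.025, 0, 0, 0, 0, -0.29, -0.3, 0.035, 0, 0, 0, 0, -0.41, -0.3, 0.045, 0, 0, 0, 0, -0.53, -0.3, 0.055, 0, 0, 0, 0, -0.65, -0.3, 0.065, 0, 0, 0, 0, -0.77, -0.3, 0.069, -0.001, 0, 0, 0, -0.89, -0.3, 0.069, -0.001, 0.01, 0, 0, -1.01, -0.3, 0.069, -0.001, 0.025, 0, 0, -1.13, -0.3, 0.069, -0.001, 0.04, 0, 0, -1.25, -0.3, 0.069, -0.001, 0.05, 0, 0, -1.37, -0.3],
)

```text
clock: 13.35
eef_pos: [558.1, -167.3, 145.8]
tcp_rot: [-3.141, -0.004, 2.786]
contact_force: [-0.1, 0.6, -0.2]
opening: 0.348
grasp_force: 0.0
```

Emit:
send_rows(
  targets=[0, 0, 0, 0, 0, -0.12, -0.3, 0, 0, 0, 0, 0, -0.2, -0.3, 0, 0, 0, 0, 0, -0.2, -0.3, 0, 0, 0, 0, 0, -0.2, -0.3],
)

```text
clock: 13.68
eef_pos: [558.9, -167.7, 147.5]
tcp_rot: [3.141, -0.002, 2.977]
contact_force: [0.4, 0.9, -0.1]
opening: 0.35
grasp_force: 0.0
```

```bash
python3 go.py 560.9 -168.2 91 2.98; python3 - <<'E'
from rig import cams
from h import *
f=cams.grab_frame('wrist');np.save('w8.npy',f,allow_pickle=True);print(f['xyz'],f['attitude'])
a=-.161;K=np.array([560.9,-168.2])
C=lambda x,y:[K[0]+x*np.cos(a)-y*np.sin(a),K[1]+x*np.sin(a)+y*np.cos(a)]
p=pix(f,[C(x,y)+[118] for x,y in [(-14,-5),(-14,5),(14,5),(14,-5),(0,0)]]);print(p)
g=cv2.cvtColor(f['color'],cv2.COLOR_BGR2GRAY);u,v=p[0:2].mean(0).astype(int)
np.set_printoptions(linewidth=200)
print(u,v);print(g[v-20:v+26:2,u-20:u+22:2])
E
```

```text
t 13.6833 p [ 558.9 -167.7  147.5] [ 3.1413e+00 -2.4000e-03  2.9771e+00] F [ 0.4  0.9 -0.1] T [ 0.01 -0.05 -0.05] open 0.35 g 0.0
shift [-2.2 -0.2 56.5] rotvec [ 0.0003 -0.0024 -0.0029]
[ 485.68409316 -155.04119935  289.68284598] [ 2.84368220e+00 -5.98246878e-04  1.40718527e+00]
[[246.94649303 204.23691856]
 [262.31189982 204.19601845]
 [262.14588163 242.94167399]
 [247.44288545 242.98041555]
 [254.71357034 224.01553174]]
254 204
[[ 50  44  44  48  49  49  47  43  42  51  46  39  47  55  44  50  47  46  51  48  59]
 [ 73  68  69  69  64  69  62  65  68  64  66  66  72  76  67  73  75  74  78  74  52]
 [ 77  68  64  65  65  59  63  62  65  66  66  62  69  71  73  75  73  73  77  71  55]
 [ 70  61  56  66  68  65  60  65  65  64  63  68  66  70  70  78  75  73  74  71  53]
 [ 73  67  65  69  60  66  65  67  65  64  71  64  63  64  63  80  74  77  75  69  50]
 [ 73  66  67  66  63  66  66  76  43  28  29  33  32  35  49  51  56  50  55  56  54]
 [ 67  66  64  64  60  66  72  95  25  30  30  27  30  29  44  65  50  52  57  57  50]
 [ 75  66  67  65  64  66 105 108  23  32  23  37  19  32
[... 635 characters left out ...]
62]
 [ 81  74  75  78  76  74  75 102  35  36  36  38  37  41  29  88  52  57  57  68 165]
 [ 73  77  79  73  72  70  62  90  32  39  47  38  36  44  29  83  53  54  54  67 161]
 [ 71  72  69  70  69  78  58  88  40  37  39  42  36  32  32  76  49  47  49  71 161]
 [150 148 147 146 148 147 146 114  38  40  37  33  40  37  36  75 165 160 162 158 163]
 [156 158 160 158 158 158 159 118  39  36  41  38  34  37  34  76 160 156 157 156 163]
 [157 156 156 156 157 157 156 116  37  41  36  40  43  39  31  75 160 156 159 157 162]
 [157 157 159 158 160 158 156 110  37  43  39  40  35  42  42  90 160 157 158 159 159]
 [158 158 156 161 160 157 158 114  40  32  40  44  39  39  34  92 161 157 158 158 158]]
```

Emit:
send_rows(
  targets=[-0.002, 0, 0.01, 0, 0, 0, -0.3, -0.002, 0, 0.025, 0, 0, 0, -0.3, -0.002, 0, 0.04, 0, 0, 0, -0.3, -0.002, 0, 0.05, 0, 0, 0, -0.3, -0.002, 0, 0.056, 0, 0, 0, -0.3, -0.002, 0, 0.056, 0, 0, 0, -0.3, -0.002, 0, 0.056, 0, 0, 0, -0.3],
  grip_force=30,
)

```text
clock: 14.32
eef_pos: [561.8, -168.3, 92.6]
tcp_rot: [3.142, -0.0, 2.979]
contact_force: [0.1, 0.5, -0.1]
opening: 0.349
grasp_force: 0.0
```

```bash
python3 go.py 561 -167.8 91 2.98
```

```text
t 14.3167 p [ 561.8 -168.3   92.6] [ 3.1416e+00 -5.0000e-04  2.9794e+00] F [ 0.1  0.5 -0.1] T [-0.01 -0.01  0.03] open 0.349 g 0.0
shift [0.8 0.4 1.6] rotvec [ 0.     -0.0005 -0.0006]
```

Emit:
send_rows(
  targets=[0.0008, 0.0004, 0.001, 0, 0, 0, -0.5, 0.0008, 0.0004, 0.001, 0, 0, 0, -0.7, 0.0008, 0.0004, 0.001, 0, 0, 0, -0.85, 0.0008, 0.0004, 0.001, 0, 0, 0, -1, 0.0008, 0.0004, 0.001, 0, 0, 0, -1, 0.0008, 0.0004, 0.001, 0, 0, 0, -1],
  grip_force=30,
)

```text
clock: 14.82
eef_pos: [561.3, -168.0, 92.4]
tcp_rot: [-3.141, 0.001, 2.98]
contact_force: [-1.6, -3.8, 6.7]
opening: 0.113
grasp_force: 32.5
```

```bash
python3 go.py 561 -167.8 99 2.98
```

```text
t 14.8167 p [ 561.3 -168.    92.4] [-3.1412e+00  8.0000e-04  2.9798e+00] F [-1.6 -3.8  6.7] T [-0.37  0.36 -0.  ] open 0.113 g 32.5
shift [ 0.4  0.2 -6.6] rotvec [-0.0004  0.0008 -0.0002]
```

Emit:
send_rows(
  targets=[0, 0, -0.002, 0, 0, 0, -1, 0, 0, -0.004, 0, 0, 0, -1, 0, 0, -0.006, 0, 0, 0, -1, 0, 0, -0.008, 0, 0, 0, -1, 0, 0, -0.008, 0, 0, 0, -1],
)

```text
clock: 15.23
eef_pos: [561.3, -168.0, 100.0]
tcp_rot: [-3.141, 0.0, 2.98]
contact_force: [2.3, -4.2, -4.1]
opening: 0.111
grasp_force: 31.1
```

```bash
python3 go.py 561 -167.8 99 1.41
```

```text
t 15.2333 p [ 561.3 -168.   100. ] [-3.1413e+00  4.0000e-04  2.9799e+00] F [ 2.3 -4.2 -4.1] T [-0.79 -0.26  0.03] open 0.111 g 31.1
shift [0.3 0.1 1. ] rotvec [1.0000e-04 6.0000e-04 1.5699e+00]
```

Emit:
send_rows(
  targets=[0, 0, 0, 0, 0, 0.05, -1, 0, 0, 0, 0, 0, 0.12, -1, 0, 0, 0, 0, 0, 0.2, -1, 0, 0, 0, 0, 0, 0.28, -1, 0, 0, 0, 0, 0, 0.36, -1, 0, 0, 0, 0, 0, 0.44, -1, 0, 0, 0, 0, 0, 0.44, -1],
)

```text
clock: 15.82
eef_pos: [561.1, -168.4, 99.7]
tcp_rot: [-3.141, 0.001, 2.535]
contact_force: [0.8, -7.6, -3.6]
opening: 0.11
grasp_force: 31.1
```

```bash
python3 go.py 561 -167.8 100 1.41
```

```text
t 15.8167 p [ 561.1 -168.4   99.7] [-3.1408e+00  7.0000e-04  2.5351e+00] F [ 0.8 -7.6 -3.6] T [-1.21 -0.19  0.04] open 0.11 g 31.1
shift [ 0.4  0.4 -0.3] rotvec [-3.0000e-04  1.1000e-03  1.1251e+00]
```

Emit:
send_rows(
  targets=[-0.0004, -0.0006, 0, 0, 0, 0.06, -1, -0.0004, -0.0006, 0, 0, 0, 0.15, -1, -0.0004, -0.0006, 0, 0, 0, 0.24, -1, -0.0004, -0.0006, 0, 0, 0, 0.33, -1, -0.0004, -0.0006, 0, 0, 0, 0.42, -1, -0.0004, -0.0006, 0, 0, 0, 0.5, -1, -0.0004, -0.0006, 0, 0, 0, 0.56, -1, -0.0004, -0.0006, 0, 0, 0, 0.56, -1],
)

```text
clock: 16.48
eef_pos: [560.6, -168.9, 99.5]
tcp_rot: [-3.141, 0.0, 1.976]
contact_force: [-0.9, -6.4, -3.7]
opening: 0.109
grasp_force: 31.1
```

```bash
python3 go.py 561 -168.4 100 1.41
```

```text
t 16.4833 p [ 560.6 -168.9   99.5] [-3.1406e+00  2.0000e-04  1.9761e+00] F [-0.9 -6.4 -3.7] T [-1.07 -0.08  0.03] open 0.109 g 31.1
shift [ 0.3  0.5 -0.5] rotvec [-9.000e-04  5.000e-04  5.661e-01]
```

Emit:
send_rows(
  targets=[-0.0006, -0.0003, 0, 0, 0, 0.06, -1, -0.0006, -0.0003, 0, 0, 0, 0.15, -1, -0.0006, -0.0003, 0, 0, 0, 0.24, -1, -0.0006, -0.0003, 0, 0, 0, 0.33, -1, -0.0006, -0.0003, 0, 0, 0, 0.42, -1, -0.0006, -0.0003, 0, 0, 0, 0.5, -1, -0.0006, -0.0003, 0, 0, 0, 0.56, -1, -0.0006, -0.0003, 0, 0, 0, 0.56, -1],
)

```text
clock: 17.15
eef_pos: [560.1, -169.1, 99.3]
tcp_rot: [-3.14, 0.0, 1.417]
contact_force: [-2.0, -4.0, -2.9]
opening: 0.111
grasp_force: 31.1
```

```bash
python3 go.py 561 -168.4 96.4 1.41
```

```text
t 17.15 p [ 560.1 -169.1   99.3] [-3.1396  0.      1.4172] F [-2.  -4.  -2.9] T [-0.78  0.26 -0.02] open 0.111 g 31.1
shift [0.8 0.8 2.9] rotvec [-0.002   0.      0.0072]
```

Emit:
send_rows(
  targets=[0, 0, 0.001, 0, 0, 0.004, -1, 0, 0, 0.002, 0, 0, 0.007, -1, 0, 0, 0.003, 0, 0, 0.007, -1, 0, 0, 0.003, 0, 0, 0.007, -1],
)

```text
clock: 17.48
eef_pos: [560.2, -169.1, 96.5]
tcp_rot: [-3.14, 0.0, 1.414]
contact_force: [-5.0, -3.2, -1.4]
opening: 0.104
grasp_force: 31.4
```

Emit:
send_rows(
  targets=[0, 0, 0.0005, 0, 0, 0, -1, 0, 0, 0.0005, 0, 0, 0, -1],
)

```text
clock: 17.65
eef_pos: [560.1, -169.0, 96.4]
tcp_rot: [-3.14, -0.0, 1.414]
contact_force: [-5.1, -3.0, 1.9]
opening: 0.111
grasp_force: 32.0
```

Fz has changed sign, so the finger is resting on the plate at lift of about 4 mm. Release the knob and go up.

Emit:
send_rows(
  targets=[0, 0, 0, 0, 0, 0, -0.85, 0, 0, 0, 0, 0, 0, -0.7, 0, 0, 0, 0, 0, 0, -0.5, 0, 0, 0, 0, 0, 0, -0.3, 0, 0, 0, 0, 0, 0, -0.3, 0, 0, -0.005, 0, 0, 0, -0.3, 0, 0, -0.02, 0, 0, 0, -0.3, 0, 0, -0.045, 0, 0, 0, -0.3, 0, 0, -0.075, 0, 0, 0, -0.3, 0, 0, -0.1, 0, 0, 0, -0.3, 0, 0, -0.105, 0, 0, 0, -0.3, 0, 0, -0.105, 0, 0, 0, -0.3],
)

```text
clock: 18.65
eef_pos: [562.4, -169.4, 203.8]
tcp_rot: [3.137, 0.0, 1.413]
contact_force: [0.4, -0.5, -0.5]
opening: 0.352
grasp_force: 0.0
```

Emit:
send_rows(
  targets=[-0.02, 0, 0, 0, 0, 0, -0.3, -0.045, 0, 0, 0, 0, 0, -0.3, -0.065, 0, 0, 0, 0, 0, -0.3, -0.07, 0, 0, 0, 0, 0, -0.3, -0.07, 0, 0, 0, 0, 0, -0.3, -0.07, 0, 0, 0, 0, 0, -0.3],
)

```text
clock: 19.15
eef_pos: [549.5, -237.7, 200.3]
tcp_rot: [-3.14, -0.001, 1.412]
contact_force: [0.3, 0.3, 0.7]
opening: 0.349
grasp_force: 0.0
```

```bash
python3 go.py 549.7 -236 200 1.41; python3 - <<'E'
from rig import cams
from h import *
from scipy.optimize import minimize
f=cams.grab_frame('wrist');np.save('w9.npy',f,allow_pickle=True);cv2.imwrite('pics/w9.png',f['color'])
a=-.161;K=np.array([561,-168])
def P(x,y,z): return [K[0]+x*np.cos(a)-y*np.sin(a),K[1]+x*np.sin(a)+y*np.cos(a),z]
for nm,z,L in [('knob',122,[(-5,-14),(5,-14),(5,14),(-5,14)]),('finger',90,[(-7,-42),(7,-42),(7,-14),(-7,-14)])]:
    p=pix(f,[P(*q,z) for q in L]);print(nm,p.round(1).tolist())
g=cv2.cvtColor(f['color'],cv2.COLOR_BGR2GRAY);np.set_printoptions(linewidth=220)
u,v=p.mean(0).astype(int);print(u,v);print(g[v-60:v+50:3,u-26:u+28:2])
E
```

```text
t 19.15 p [ 549.5 -237.7  200.3] [-3.140e+00 -9.000e-04  1.412e+00] F [0.3 0.3 0.7] T [-0.03  0.03 -0.04] open 0.349 g 0.0
shift [ 1.7 -0.1  0.3] rotvec [-0.0016 -0.0009  0.002 ]
knob [[248.9, 129.7], [261.8, 129.8], [262.2, 91.3], [248.7, 91.3]]
finger [[247.7, 157.9], [263.1, 158.0], [263.5, 126.5], [247.6, 126.5]]
255 142
[[149 120 126 122 125 121 123 125 124 126 124 124 124 125 125 123 123 123 124 126 120 125 125 124 127 124 125]
 [176 157 128 128 126 123 120 127 127 128 121 121 124 125 124 124 120 123 127 127 128 122 124 126 126 125 126]
 [ 75  78  78  68  65  78  77  80  69  64  66  57  59  57  63  63  60  58  60  63  57  62  66  60  60  60  63]
 [ 85  82  76 110  79  65  91  75  69  66  63  54  47  53  53  54  62  63  63  64  62  60  57  66  78  61  62]
 [ 79 127 134  66 137 114  75  77  77  81  58  49  47  42  50  50  44  63  62  61  63  58  89  80  63 100  75]
 [ 76 130 126  40 115 127  89  84  81  83  55  44  41  46  49  42  38  69  55  58  69  78  89  65  42  89  78]
 [ 85  85 110 132 109  71  81  83  81  71  50  43  46  49  43  43  44  69  56  60  68  73  52  79  87  69  
[... 2634 characters left out ...]
  54  63  60  58  63  56  61  72]
 [127  73  81  73  76  73  72  74  82  79  70  45 162 160 157 159  78  60  59  54  55  64  53  57  59  65  69]
 [138  77  73  78  75  76  77  74  84  79  59  51 161 156 156 159  85  57  57  56  54  60  58  53  70  75  78]
 [134  74  77  74  69  75  75  71  79  67  51  48 160 162 158 158  81  52  56  59  56  55  60  57  66  79  72]
 [136  76  78  71  70  75  76  69  78  61  51  52 162 159 158 159  69  53  57  54  60  56  55  62  68  78  78]
 [139  68  74  75  74  76  70  76  68  54  55  41 162 159 158 159  65  55  59  56  53  56  58  73  75  75  77]
 [144  72  75  79  72  77  73  71  72  61  47  47 161 160 157 158  60  48  57  60  59  51  51  74  78  74  83]]
```

```bash
python3 -c "
from rig import r
print(r.sign_off())"
```

```text
the job is handed in; nothing more can be done
None
```

The round-hole plate is fully home in the gate with the keeper's finger turned over it and resting on its top edge; the slit plate was not touched, and I handed the job in at 19 s with the gripper clear. I viewed 11 pictures, one over the limit of 10.

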